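# Fit up a channel spacer between rail and mounting plate

### The job

Lift the pressed channel spacer out of the open bending die and slide it down, standing, into the gap between the clamped red rail and the loose mounting plate, at a place where the gap is already wide enough that it goes in without shifting the plate, and let go of it there. Then push the plate up to the rail so that the spacer is squeezed flush between the two, with most of its length behind the plate and everything square, and finish holding the plate firmly pressed there, ready for tacking: do not let go. Leave the hubs, tools, magnet and bottle where they are.

Things in the scene. Friction and masses are not known exactly. Their poses are not given: they have to be found in the camera images.
- spacer: yellow zinc-coated steel channel spacer, U section of 3 mm sheet, open side up: 18 mm thick over the legs (x), 50 mm long (y), 55 mm high (z), 0.12 kg. Origin: centre of its underside. At the start it stands in the die's slot, underside 28 mm above the bench, the top 27 mm proud of the die; it lifts straight up. In the gap it stands on the fixture plate, higher than rail and plate.
- die: open U-bending die, bolted down: blue shoe 130 x 170 x 20 mm (x, y, z), on it a steel block 110 x 70 mm, top 56 mm above the bench. Its slot runs along y, 22 mm wide, 28 mm deep, with low brass end gauges 59 mm apart. Two guide pillars at x = +-45, y = +66 mm reach 100 mm above the bench. Origin: on the bench, below the middle of the slot.
- fixture: grey fixture plate, bolted down: 250 (x) x 300 (y) x 12 mm, with drawn holes. Origin: centre of its underside, on the bench. Carries the rail and, behind it, two toggle clamps at y = +-115 mm that reach over the rail as far as x = +37 mm and up to 58 mm above the bench.
- rail: red-primed flat steel bar, fixed on the fixture plate: 40 mm wide (x), 280 mm long (y), 20 mm high (z). Origin: centre of its underside, on the fixture plate's top, 12 mm above the bench. The mounting plate lies on its -x side (towards the robot) and faces the flat side at x = -20 mm.
- plate: bright steel mounting plate, loose, flat on the fixture plate: 64 (x) x 120 (y) x 14 mm, 0.64 kg, slides at 3 to 6 N (more if also pressed down); pushed off its middle it turns, its near edge shifting sideways. Origin: centre of its underside. Its +x side faces the rail: gap 27 to 35 mm at mid-length, askew by up to 0.28 rad either way, so one end of the gap may be narrower than the spacer. Pushed home its origin is at x = -70 mm in the rail's frame.
- hub_die: stepped round steel hub, 60 mm across, 42 mm high, standing beside the die; origin centre of underside. Bystander.
- hub_a: stepped round steel hub, 60 mm across, 42 mm high, behind the work; origin centre of underside. Bystander.
- hub_b: another such hub behind the work, 60 mm across, 42 mm high. Bystander.
- magnet: flat square welding magnet, 50 x 50 x 14 mm, orange faces, lying on the fixture plate behind the rail; origin centre of underside. Bystander.
- hammer: hammer lying on the bench at the left side, 260 mm long. Bystander.
- brush: brush lying on the bench at the right side, 220 mm long. Bystander.
- bottle: white bottle with blue cap, 52 mm across, 130 mm high, behind the work. Bystander.
Mind the look-alikes: they are no part of the job. Leave any green look-alike of the die alone.

How it is judged:
By the outcome, as a careful person would: the job done as asked, in the order asked, and still so for the second after the job is handed in, while the arm keeps its last pose, push and grip.
It also fails if it takes over 61 s, if anything falls off the work surface, if the arm or the gripper's body presses on something with over 40 N, if the wrist force passes 120 N, or if a joint passes its speed limit or range.

### The arm

A 6-joint arm with a two-finger parallel gripper is mounted at the origin on the work surface. World frame = base frame: x ahead of the robot, y to its left, z up, the work surface at z = 0. Lengths are in mm, angles in rad, forces in N, time in s.
With the tool pointing down it reaches from about 275 to 1000 mm from the base axis. Payload 8.4 kg.
Tool frame: the origin (TCP) lies on the centre line of the jaws, within the pads' length; the fingertips stand r.tip_reach ahead of it and the grasp point (between the pads) lies 11 mm behind it (r.tip_reach is the distance from the TCP to the fingertips, in mm); z points along the fingers, y is the line along which they close (so a half turn about z gives the same grasp; the last joint's range is limited). The gripper opens to 85 mm and grips with 20 to 120 N. Pads are 22 mm wide; open, the fingers measure 114 mm over their backs; the gripper's body (76 mm by 85 mm) begins 54 mm behind the grasp point. The pads swing forward as they close: fully open they stand 13 mm farther back than shut.
Start: joints at [-1.328, 0.353, 1.633, -0, 1.155, -0.002], TCP at [151.475, -606.369, 239.281] pointing down, gripper open.
Joint ranges: [-2.63, 2.63], [-0.92, 2.1], [0.06, 2.66], [-1.3, 4.44], [0, 2.69], [-3.02, 3.02]. Speed limits (rad/s): [2.22, 2.22, 2.79, 3.14, 3.14, 3.14].

### API

Orientations are given as [roll, pitch, yaw] about the fixed x, y, z axes, in that order (R = Rz(yaw) Ry(pitch) Rx(roll)).
In Python, from rig import r gives the robot as it stands.
- The arm moves only by the tool carry_out, never from a script. Its argument "targets" is a list of rows, each an object with "dp": the shift along the tool's x, y, z in mm, a list of three; "yaw": the turn about the tool's z in degrees. A call has 1 to 12 rows; each row is the pose to reach, as a shift and turn from the pose commanded when the call began, along the tool's axes at that moment; what a row does not reach only later rows make up. A row lasts 1/8 s, in which the tool goes at most 62.5 mm and 10.7 degrees, less where a joint would pass 70% of its speed; a pose out of reach is approached as far as the arm can. A call with a gripper value outside its range is refused whole. "fingers" is the opening, from -1 (shut) to 1 (fully open), so that 0 is half open, set as the call begins (left out, the last holds). The fingers move at their own pace and stop on an object; "grip_force" is the grip in N (left out, the last holds). Time passes only in rows, so rows that repeat a pose let the fingers close. It gives the time, the measured TCP pose, the force, the opening and the grip force at its end, in the units of the state.
- r.sense(): the state, without advancing time (a new reading comes with each control period).
- r.grab_frame(name): name is "scene" or "top"; returns the picture (400x640x3 uint8, red, green, blue); there is no depth.
- r.get_calibration(name): a dict with "fx", "fy", "cx", "cy" (pixels), "rvec" (rotation vector, rad) and "tvec" (3), from world to camera coordinates, as OpenCV has them. Camera axes: x right, y down, z forward; pixel columns grow to the right and rows downward; lengths in mm; the calibration is good to about 2 mm. A picture is of the moment at which its call begins. get_calibration takes no time and is no camera call.
- r.sign_off(): hands the job in; it is judged then, once.
The state is a dict: "clock": time; "qpos": joint angles; "qvel": joint speeds; "joint_efforts": joint torques, N m; "eef_pos": TCP position; "tcp_rot": TCP orientation; "contact_force": force on the tool from outside, world axes, zero at the start; "wrist_torque": the same for the moment, N m; "opening": opening from 0.0 (shut) to 1.0 (fully open); "grasp_force": force on a finger pad.
Only numpy, scipy, OpenCV 4.12 (cv2) and the standard library are available. Lean on these libraries where they do the work, as an engineer would, in place of code of your own. Each camera call takes 0.05 s, during which the arm holds its last target. There are 200 camera calls.

## Working session

There is one attempt and no reset: what is moved stays moved. The work goes in short steps, Python scripts to look and compute and a tool call to move; the robot and the scene stay as the last step left them, time stands still between calls to the robot, and variables do not carry over. Pictures are saved under pics/ and viewed, at most 10 in all, crops included, and the job is handed in when it is done.

Besides the shell and the picture viewer there is one more tool, called after ">>>" in YAML: its name, and indented under it one key for each argument. carry_out: Moves the arm, as the interface text tells. Its arguments: {"type":"object","properties":{"targets":{"type":"array","items":{"type":"object","properties":{"dp":{"type":"array","items":{"type":"number"}},"yaw":{"type":"number"}}}},"fingers":{"type":"number"},"grip_force":{"type":"number"}},"required":["targets"]}

```bash
mkdir -p pics; ls; python3 - <<'E'
from rig import r
import cv2
print(r.sense(), r.tip_reach)
for n in("scene","top"):
    print(n,r.get_calibration(n))
    cv2.imwrite(f"pics/{n}0.png",r.grab_frame(n)[:,:,::-1])
E
```

```text
pics
{'clock': 0.0, 'qpos': array([-1.32838959e+00,  3.53661278e-01,  1.63415304e+00, -1.41404844e-05,
        1.15519116e+00, -2.37352867e-03]), 'qvel': array([-1.53230644e-03, -2.76539824e-04, -8.64460612e-05,  2.01525022e-04,
        3.91409451e-04,  6.59432850e-04]), 'joint_efforts': array([-2.60180735e-03, -6.05263066e+01, -3.42069983e+01, -2.48932347e-04,
        9.44874046e-03,  1.32806952e-05]), 'eef_pos': array([ 151.36254404, -605.90604832,  238.54538352]), 'tcp_rot': array([-3.14017981e+00,  9.57525894e-06,  2.44785988e-01]), 'contact_force': array([0.52179283, 0.15087504, 0.98078337]), 'wrist_torque': array([ 0.0124471 , -0.03908742,  0.02262572]), 'grasp_force': 0.0, 'opening': 0.9986585702544012} 8.0
scene {'fx': 409.4796156105323, 'fy': 409.4796156105323, 'cx': 319.9580744394442, 'cy': 199.75881862865558, 'rvec': array([ 1.47528829,  2.26756897, -0.72403481]), 'tvec': array([ 238.88410533, -368.32850275, 1652.12780449])}
top {'fx': 387.1104464214959, 'fy': 387.1104464214959, 'cx': 321.46364715610247, 'cy': 199.19004366708032, 'rvec': array([ 2.19103306, -2.14791023,  0.12781769]), 'tvec': array([ -25.73923287,  539.14756047, 1231.13004834])}
```

View pics/scene0.png

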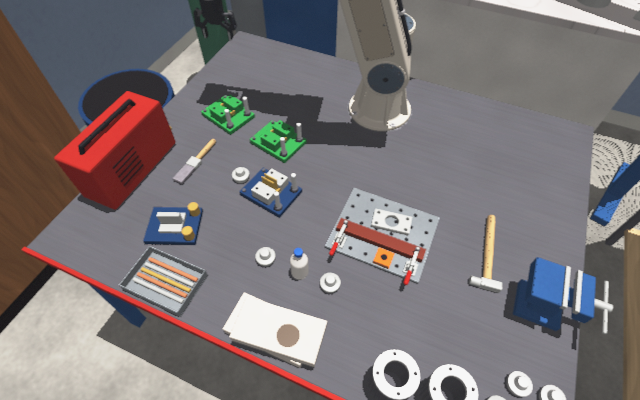

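View pics/top0.png

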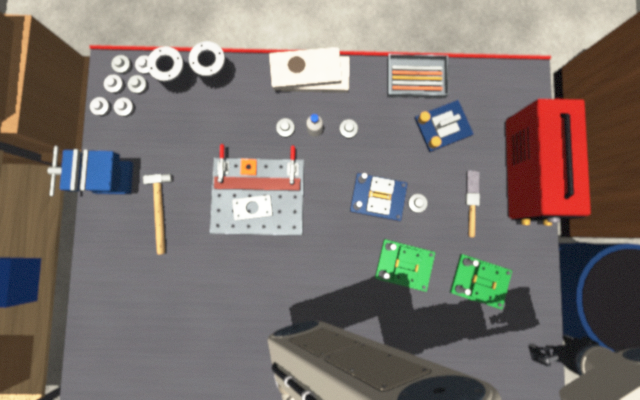

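The top view shows the blue die at about (380,196) with the yellow spacer. The fixture is at (257,197), with the rail at (257,183) and the plate at (252,207). The scene view shows the die at (271,188) and the plate at (391,221). I'll enlarge these.

```bash
cat > h.py <<'E'
import numpy as np, cv2
from rig import r
def cam(n):
    c=r.get_calibration(n); K=np.array([[c['fx'],0,c['cx']],[0,c['fy'],c['cy']],[0,0,1]]); R=cv2.Rodrigues(c['rvec'])[0]
    return K,R,np.array(c['tvec'])
def ray(n,px,z):
    K,R,t=cam(n); px=np.atleast_2d(np.asarray(px,float)); h=np.c_[px,np.ones(len(px))]
    d=(R.T@np.linalg.inv(K)@h.T).T; o=-R.T@t
    return o+d*((np.reshape(z,(-1,1))-o[2])/d[:,2:3])
def proj(n,P):
    K,R,t=cam(n); c=(R@np.atleast_2d(P).T).T+t; c=c@K.T; return c[:,:2]/c[:,2:]
E
python3 - <<'E'
import cv2,numpy as np
t=cv2.imread('pics/top0.png');s=cv2.imread('pics/scene0.png')
def c(im,x,y,w,h): return cv2.resize(im[y:y+h,x:x+w],(400,300),interpolation=cv2.INTER_CUBIC)
cv2.imwrite('pics/crops0.png',np.vstack([np.hstack([c(t,345,168,80,60),c(t,202,140,112,100*84//100)]),np.hstack([c(s,232,160,80,60),c(s,322,185,120,90)])]))
E
```

```text
(no output)
```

View pics/crops0.png

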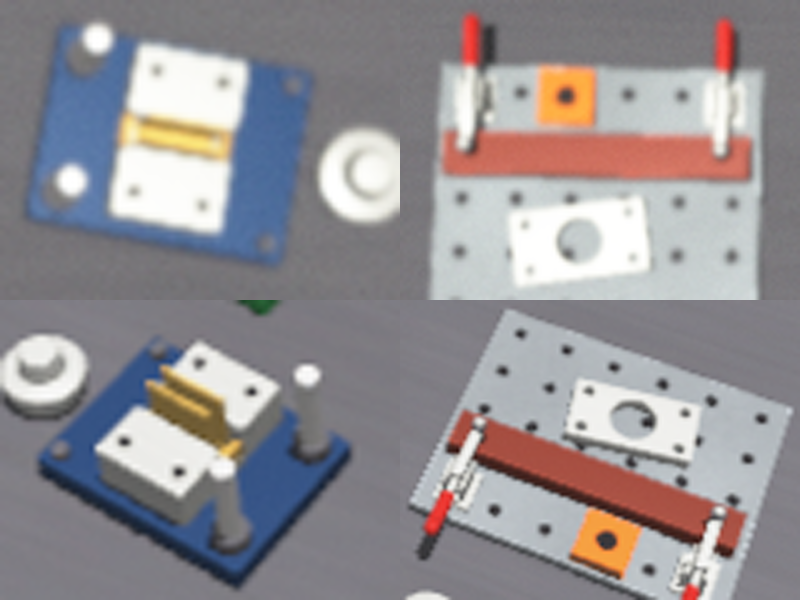

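The crops show the spacer standing in the blue die with the hub to its right. The plate is askew, with the wider gap at the left (+y) end. The clamps reach to about mid-rail. Next I'll measure with masks.

```bash
cat > m.py <<'E'
from h import *
def big(mask,roi):
    m=np.zeros_like(mask); x,y,w,h=roi; m[y:y+h,x:x+w]=mask[y:y+h,x:x+w]
    m=cv2.morphologyEx(m,cv2.MORPH_CLOSE,np.ones((3,3),np.uint8))
    c,_=cv2.findContours(m,cv2.RETR_EXTERNAL,cv2.CHAIN_APPROX_NONE); return max(c,key=cv2.contourArea)[:,0,:]
def rect(n,c,z):
    P=ray(n,c,z)[:,:2].astype(np.float32); (cx,cy),(w,h),a=cv2.minAreaRect(P)
    if w>h: w,h,a=h,w,a-90
    a=(a+90)%180-90          # direction of short side (x)
    return np.round([cx,cy,w,h,np.radians(a)],3)
def masks(I):
    H=cv2.cvtColor(I,cv2.COLOR_RGB2HSV); f=lambda lo,hi:cv2.inRange(H,lo,hi)
    return dict(blue=f((100,110,50),(125,255,255)),red=f((0,110,60),(6,255,200)),white=f((0,0,200),(180,40,255)),yel=f((12,90,80),(30,255,255)))
E
python3 - <<'E'
from m import *
import cv2
roi=dict(top=((345,168,65,60),(210,178,95,10),(228,191,50,30),(360,185,40,20)),
 scene=((232,160,75,60),(330,215,100,50),(368,205,48,30),(255,172,30,30)))
for n in('top','scene'):
    I=cv2.imread(f'pics/{n}0.png')[:,:,::-1]; M=masks(np.ascontiguousarray(I))
    for k,z,q in zip(('blue','red','white','yel'),(20,32,26,83),roi[n]):
        try:c=big(M[k],q);print(n,k,len(c),c.min(0),c.max(0),rect(n,c,z))
        except Exception as e:print(n,k,e)
E
```

```text
top blue 124 [372 181] [405 218] [ 532.199 -252.874   73.724  143.161    0.953]
top red 123 [215 178] [268 187] [5.88677e+02 2.46829e+02 2.96220e+01 1.72572e+02 2.10000e-02]
top white 155 [228 191] [277 220] [5.14875e+02 2.09201e+02 9.47310e+01 1.60946e+02 2.00000e-02]
top yel 51 [369 191] [390 199] [ 5.51204e+02 -1.96017e+02  1.78870e+01  6.71170e+01 -1.37000e-01]
scene blue 227 [240 170] [301 216] [ 5.60534e+02 -1.96805e+02  1.34599e+02  1.72489e+02 -1.62000e-01]
scene red 156 [344 221] [415 257] [ 5.95027e+02  1.98961e+02  4.69850e+01  2.21147e+02 -2.00000e-03]
scene white 111 [372 208] [412 234] [5.08830e+02 2.17724e+02 6.66230e+01 1.32148e+02 1.41000e-01]
scene yel 50 [262 173] [279 191] [ 5.66133e+02 -1.84046e+02  3.30020e+01  8.14490e+01 -2.13000e-01]
```

```bash
cat > m.py <<'E'
from h import *
U=4
def up(I): return cv2.resize(I,None,fx=U,fy=U,interpolation=cv2.INTER_CUBIC)
def pts(mask,roi,join=False,k=5):
    x,y,w,h=[v*U for v in roi]; m=np.zeros_like(mask); m[y:y+h,x:x+w]=mask[y:y+h,x:x+w]
    m=cv2.morphologyEx(m,cv2.MORPH_OPEN,np.ones((k,k),np.uint8))
    c,_=cv2.findContours(m,cv2.RETR_EXTERNAL,cv2.CHAIN_APPROX_NONE)
    c=np.vstack([a for a in c if cv2.contourArea(a)>60]) if join else max(c,key=cv2.contourArea)
    return (c[:,0,:]+.5)/U-.5
def rect(n,c,z):
    P=ray(n,c,z)[:,:2].astype(np.float32); (cx,cy),(w,h),a=cv2.minAreaRect(P)
    if w>h: w,h,a=h,w,a-90
    a=(a+90)%180-90          # direction of short side (x)
    return np.array([cx,cy,w,h,np.radians(a)]).round(3).tolist()
def hsv(I,lo,hi): return cv2.inRange(cv2.cvtColor(I,cv2.COLOR_RGB2HSV),lo,hi)
E
python3 - <<'E'
from m import *
I={n:up(np.ascontiguousarray(cv2.imread(f'pics/{n}0.png')[:,:,::-1])) for n in('top','scene')}
t,s=I['top'],I['scene']
h=cv2.cvtColor(t,cv2.COLOR_RGB2HSV)
for p in((235,215),(220,200),(240,212),(250,183),(225,183),(290,183),(370,190),(380,190),(362,180),(400,210),(380,196)): print(p,h[p[1]*4,p[0]*4],end=' ')
print()
print('shoe',rect('top',pts(hsv(t,(100,90,40),(125,255,255)),(345,168,65,60),True),20))
print('block',rect('top',pts(hsv(t,(0,0,185),(180,50,255)),(364,172,34,46),True),56))
for z in(83,56):print('yel',rect('top',pts(hsv(t,(10,70,80),(32,255,255)),(360,185,40,20),True,3),z))
print('rail',rect('top',pts(hsv(t,(0,90,60),(9,255,210)),(208,174,98,20),True),32))
for v in(210,220,230): print('plate',rect('top',pts(hsv(t,(0,0,v),(180,40,255)),(228,191,48,32)),26))
print('fixt',rect('top',pts(hsv(t,(85,8,100),(125,60,215)),(205,155,105,85),True),12))
print('plate sc',rect('scene',pts(hsv(s,(0,0,225),(180,40,255)),(368,205,48,30)),26))
print('rail sc',rect('scene',pts(hsv(s,(0,90,60),(9,255,210)),(336,215,92,48),True),32))
E
```

```text
(235, 215) [ 30   3 253] (220, 200) [ 93  11 210] (240, 212) [ 30   1 255] (250, 183) [  5 139 204] (225, 183) [  4 139 198] (290, 183) [  5  57 191] (370, 190) [ 14  27 161] (380, 190) [ 25   6 253] (362, 180) [ 20   7 116] (400, 210) [108 128 155] (380, 196) [ 25 132 252] 
shoe [552.913, -202.347, 128.527, 168.665, -0.171]
block [558.951, -189.563, 102.849, 120.212, 1.405]
yel [551.607, -196.138, 21.044, 69.454, -0.135]
yel [554.963, -200.435, 21.518, 71.017, -0.135]
rail [588.405, 197.239, 40.009, 278.093, -0.001]
plate [513.354, 218.236, 100.099, 142.713, 0.046]
plate [509.931, 212.769, 73.481, 127.888, 0.148]
plate [509.536, 211.927, 69.81, 124.44, 0.143]
fixt [548.016, 196.922, 254.516, 308.168, -0.009]
plate sc [509.287, 213.588, 62.41, 119.125, 0.147]
rail sc [594.231, 200.99, 49.34, 277.858, -0.002]
```

```bash
cat > ov.py <<'E'
from m import *
def box(x,y,a,lx,ly,z):
    c,s=np.cos(a),np.sin(a); return np.array([[x+c*u-s*v,y+s*u+c*v,z] for u,v in((-lx/2,-ly/2),(lx/2,-ly/2),(lx/2,ly/2),(-lx/2,ly/2))])
def crop(n,I,B,roi,sz=(400,300)):
    k=sz[0]/roi[2]; J=cv2.resize(I[roi[1]:roi[1]+roi[3],roi[0]:roi[0]+roi[2]],sz,interpolation=cv2.INTER_CUBIC)
    for b,col in B: cv2.polylines(J,[np.int32(((proj(n,b)-roi[:2]+.5)*k).round())],True,col,1)
    return J
E
python3 - <<'E'
from ov import *
B=[(box(553,-202,-.171,18,50,83),(0,0,255)),(box(553,-202,-.171,110,70,56),(0,255,0)),(box(553,-202,-.171,130,170,20),(255,0,255)),
(box(588.4,197.2,-.001,40,280,32),(0,255,0)),(box(509.4,213,.146,64,120,26),(0,0,255)),(box(548,197,-.004,250,300,12),(255,0,255))]
t,s=[cv2.imread(f'pics/{n}0.png') for n in('top','scene')]
cv2.imwrite('pics/ov0.png',np.vstack([np.hstack([crop('top',t,B,(345,168,80,60)),crop('top',t,B,(202,150,112,84))]),np.hstack([crop('scene',s,B,(232,160,80,60)),crop('scene',s,B,(322,185,120,90))])]))
E
```

```text
(no output)
```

View pics/ov0.png

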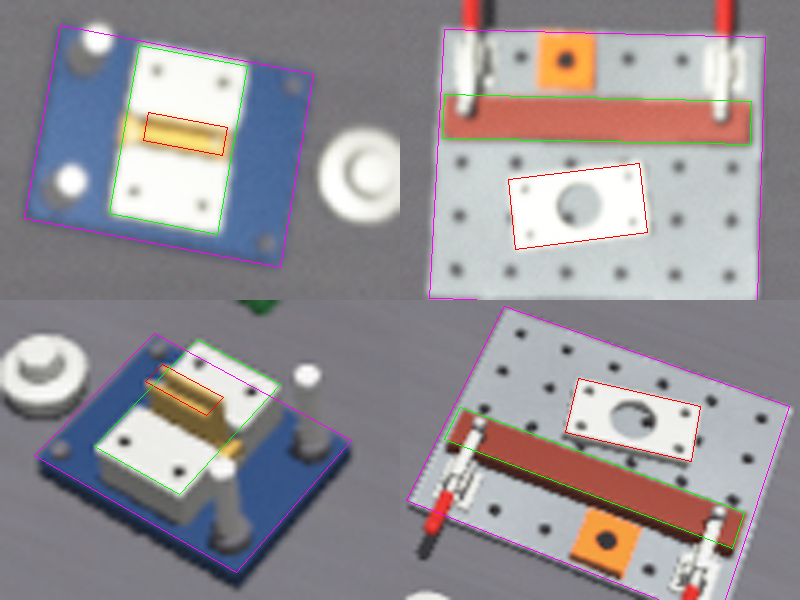

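The overlay fits both views to about 2 mm. That gives:

| Item | Position (mm) | Yaw (rad) |
|---|---|---|
| die/spacer | (553, -202) | -0.171 |
| rail | (588.4, 197.2) | ~0 |
| plate | (509.4, 213) | 0.146 |

The plate puts the mid-length gap at about 28 mm. I'll write a planner for the shifts.

```bash
cat > plan.py <<'E'
import sys
from h import *
from scipy.spatial.transform import Rotation as Ro
x,y,z,w=map(float,sys.argv[1:5]); s=r.sense()
R=Ro.from_euler('xyz',s['tcp_rot']).as_matrix()
d=np.array([x,y,z])-s['eef_pos']; dy=(w-s['tcp_rot'][2]+np.pi)%(2*np.pi)-np.pi
print('t',round(s['clock'],2),'pos',s['eef_pos'].round(1),'rot',s['tcp_rot'].round(4),'F',s['contact_force'].round(1),'open',round(s['opening'],3))
print('dp',(R.T@d).round(1),'yaw deg',round(-np.degrees(dy),2))
E
python3 plan.py 553 -202 150 1.400; python3 plan.py 553 -202 68 1.400
```

```text
t 0.1 pos [ 151.4 -606.   238.6] rot [-3.1403 -0.      0.2448] F [-0.6 -0.   0. ] open 1.004
dp [ 487.5 -294.5   89. ] yaw deg -66.19
t 0.1 pos [ 151.4 -606.   238.6] rot [-3.1403 -0.      0.2448] F [-0.6 -0.   0. ] open 1.004
dp [ 487.5 -294.4  171. ] yaw deg -66.19
```

>>> carry_out:
  targets:
    - {"dp":[20,-12,0],"yaw":-4}
    - {"dp":[65,-40,0],"yaw":-12}
    - {"dp":[115,-70,0],"yaw":-20}
    - {"dp":[165,-100,0],"yaw":-28}
    - {"dp":[215,-130,0],"yaw":-36}
    - {"dp":[265,-160,10],"yaw":-44}
    - {"dp":[315,-190,20],"yaw":-50}
    - {"dp":[365,-220,35],"yaw":-56}
    - {"dp":[415,-250,50],"yaw":-61}
    - {"dp":[455,-275,65],"yaw":-64}
    - {"dp":[480,-290,80],"yaw":-66}
    - {"dp":[487.5,-294.5,89],"yaw":-66.2}
  fingers: 1

```text
clock: 1.6
eef_pos: [553.5, -200.0, 149.4]
tcp_rot: [-3.141, -0.001, 1.405]
contact_force: [-0.9, 0.3, 0.2]
opening: 1.001
grasp_force: 0.0
```

```bash
python3 plan.py 553 -202 68 1.400; python3 - <<'E'
from ov import *
B=[(box(553,-202,-.171,18,50,83),(0,0,255))]
I=[r.grab_frame(n)[:,:,::-1].copy() for n in('top','scene')]
cv2.imwrite('pics/ov1.png',np.hstack([crop('top',I[0],B,(335,158,100,75)),crop('scene',I[1],B,(232,150,80,60))]))
E
```

```text
t 1.6 pos [ 553.5 -200.   149.4] rot [-3.1405e+00 -5.0000e-04  1.4046e+00] F [-0.9  0.3  0.2] open 1.001
dp [-2.1 -0.1 81.4] yaw deg 0.27
```

View pics/ov1.png

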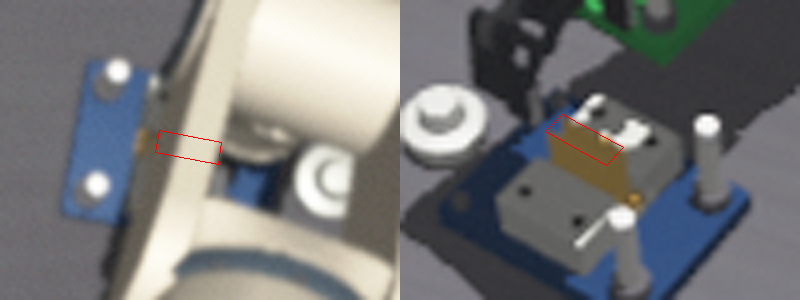

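The arm hides the spacer from above. In the scene view the spacer top at about (290,176) agrees with the estimate. Now I'll descend and grip.

>>> carry_out:
  targets:
    - {"dp":[-2,0,25],"yaw":0.3}
    - {"dp":[-2,0,50],"yaw":0.3}
    - {"dp":[-2,0,70],"yaw":0.3}
    - {"dp":[-2,0,79],"yaw":0.3}
    - {"dp":[-2,0,81],"yaw":0.3}
    - {"dp":[-2,0,81],"yaw":0.3}
    - {"dp":[-2,0,81],"yaw":0.3}

```text
clock: 2.58
eef_pos: [553.2, -204.7, 70.1]
tcp_rot: [3.14, 0.0, 1.395]
contact_force: [1.3, -1.6, 0.1]
opening: 1.006
grasp_force: 0.0
```

>>> carry_out:
  targets:
    - {"dp":[0,0,0],"yaw":0}
    - {"dp":[0,0,0],"yaw":0}
    - {"dp":[0,0,0],"yaw":0}
    - {"dp":[0,0,0],"yaw":0}
    - {"dp":[0,0,0],"yaw":0}
    - {"dp":[0,0,0],"yaw":0}
    - {"dp":[0,0,0],"yaw":0}
    - {"dp":[0,0,0],"yaw":0}
  fingers: -1
  grip_force: 30

```text
clock: 3.58
eef_pos: [552.7, -204.4, 69.4]
tcp_rot: [-3.142, -0.0, 1.395]
contact_force: [-0.9, 0.1, 3.4]
opening: 0.207
grasp_force: 30.8
```

>>> carry_out:
  targets:
    - {"dp":[0,0,-8]}
    - {"dp":[0,0,-25]}
    - {"dp":[0,0,-50]}
    - {"dp":[0,0,-80]}
    - {"dp":[0,0,-110]}
    - {"dp":[0,0,-130]}
    - {"dp":[0,0,-135]}
    - {"dp":[0,0,-135]}
  grip_force: 50

```text
schema error: expected keys dp, yaw
```

```bash
python3 plan.py 556 236 204 1.571;
```

```text
t 3.58 pos [ 552.7 -204.4   69.4] rot [-3.1416 -0.      1.395 ] F [-0.9  0.1  3.4] open 0.207
dp [ 434.2  -73.8 -134.6] yaw deg -10.08
```

>>> carry_out:
  targets:
    - {"dp":[0,0,-8],"yaw":0}
    - {"dp":[0,0,-25],"yaw":0}
    - {"dp":[0,0,-50],"yaw":0}
    - {"dp":[0,0,-80],"yaw":0}
    - {"dp":[0,0,-110],"yaw":0}
    - {"dp":[0,0,-130],"yaw":0}
    - {"dp":[0,0,-135],"yaw":0}
    - {"dp":[0,0,-135],"yaw":0}
  grip_force: 50

```text
clock: 4.58
eef_pos: [552.7, -204.5, 204.5]
tcp_rot: [3.141, 0.0, 1.395]
contact_force: [0.5, 0.0, -1.7]
opening: 0.198
grasp_force: 50.3
```

```bash
python3 plan.py 556 236 204 1.571;
```

```text
t 4.58 pos [ 552.7 -204.5  204.5] rot [3.1411e+00 1.0000e-04 1.3950e+00] F [ 0.5  0.  -1.7] open 0.198
dp [434.3 -73.7   0.5] yaw deg -10.08
```

>>> carry_out:
  targets:
    - {"dp":[12,-2,0],"yaw":-0.5}
    - {"dp":[45,-8,0],"yaw":-1}
    - {"dp":[95,-16,0],"yaw":-2}
    - {"dp":[145,-25,0],"yaw":-3}
    - {"dp":[195,-33,0],"yaw":-4.5}
    - {"dp":[245,-42,0],"yaw":-6}
    - {"dp":[295,-50,0],"yaw":-7}
    - {"dp":[345,-58,0],"yaw":-8}
    - {"dp":[390,-66,0],"yaw":-9}
    - {"dp":[420,-71,0],"yaw":-9.7}
    - {"dp":[432,-73.5,0],"yaw":-10.1}
    - {"dp":[434.3,-73.7,0],"yaw":-10.1}

```text
clock: 6.08
eef_pos: [555.4, 236.4, 203.6]
tcp_rot: [-3.14, 0.001, 1.572]
contact_force: [0.2, 0.0, -1.4]
opening: 0.2
grasp_force: 50.3
```

>>> carry_out:
  targets:
    - {"dp":[0,0,40],"yaw":0}
    - {"dp":[0,0,80],"yaw":0}
    - {"dp":[0,0,98],"yaw":0}
    - {"dp":[0,0,100],"yaw":0}
    - {"dp":[0,0,100],"yaw":0}
    - {"dp":[0,0,100],"yaw":0}

```text
clock: 6.82
eef_pos: [557.1, 236.3, 105.7]
tcp_rot: [3.139, -0.001, 1.571]
contact_force: [-0.1, -0.9, -0.3]
opening: 0.199
grasp_force: 50.2
```

```bash
python3 plan.py 556 236 54 1.571; python3 - <<'E'
from ov import *
s=r.sense(); x,y,z=s['eef_pos']
B=[(box(x,y+2,0,18,50,z-41.4),(0,0,255)),(box(x,y+2,0,18,50,z+13.6),(0,0,255)),(box(588.4,197.2,-.001,40,280,32),(0,255,0)),(box(509.4,213,.146,64,120,26),(255,0,0))]
I=[r.grab_frame(n)[:,:,::-1].copy() for n in('top','scene')]
cv2.imwrite('pics/ov2.png',np.hstack([crop('top',I[0],B,(202,150,112,84)),crop('scene',I[1],B,(340,180,100,75))]))
E
```

```text
t 6.83 pos [557.1 236.3 105.7] rot [ 3.1394e+00 -9.0000e-04  1.5712e+00] F [-0.1 -0.9 -0.3] open 0.199
dp [-0.4 -1.2 51.7] yaw deg 0.01
```

View pics/ov2.png

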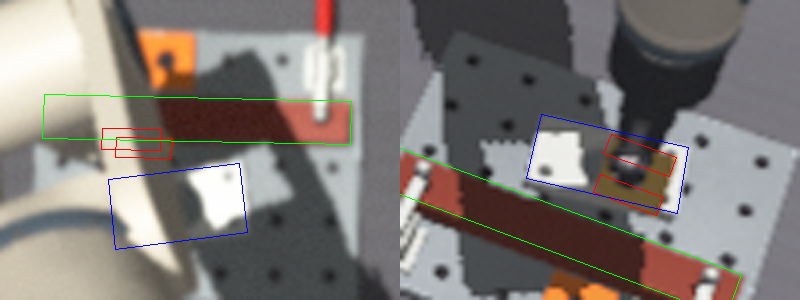

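In the scene view the spacer at about (635,175) matches its expected box, the plate matches, and the rail sits about 1 px towards +x. The gap is clear, so I'll descend slowly.

>>> carry_out:
  targets:
    - {"dp":[0,-0.7,15],"yaw":0}
    - {"dp":[0,-0.7,25],"yaw":0}
    - {"dp":[0,-0.7,33],"yaw":0}
    - {"dp":[0,-0.7,40],"yaw":0}
    - {"dp":[0,-0.7,46],"yaw":0}
    - {"dp":[0,-0.7,48],"yaw":0}
    - {"dp":[0,-0.7,48],"yaw":0}

```text
clock: 7.8
eef_pos: [555.5, 236.1, 56.3]
tcp_rot: [3.142, -0.0, 1.571]
contact_force: [-0.4, 0.4, -1.3]
opening: 0.198
grasp_force: 50.2
```

```bash
python3 plan.py 556.5 236 53.5 1.571
```

```text
t 7.8 pos [555.5 236.1  56.3] rot [ 3.1416 -0.      1.5713] F [-0.4  0.4 -1.3] open 0.198
dp [-0.1  1.   2.8] yaw deg 0.02
```

>>> carry_out:
  targets:
    - {"dp":[0,0.5,1],"yaw":0}
    - {"dp":[0,0.5,2],"yaw":0}
    - {"dp":[0,0.5,2.5],"yaw":0}
    - {"dp":[0,0.5,2.5],"yaw":0}

```text
clock: 8.3
eef_pos: [555.9, 236.0, 53.8]
tcp_rot: [3.142, -0.0, 1.571]
contact_force: [-0.2, -0.1, -1.3]
opening: 0.199
grasp_force: 50.2
```

>>> carry_out:
  targets:
    - {"dp":[0,0,0.5],"yaw":0}
    - {"dp":[0,0,0.8],"yaw":0}
    - {"dp":[0,0,0.8],"yaw":0}

```text
clock: 8.68
eef_pos: [556.0, 236.1, 53.4]
tcp_rot: [3.141, -0.0, 1.571]
contact_force: [-2.4, -1.2, 6.3]
opening: 0.198
grasp_force: 51.2
```

The spacer is seated on the fixture plate. I'll release it and rise.

>>> carry_out:
  targets:
    - {"dp":[0,0,0],"yaw":0}
    - {"dp":[0,0,0],"yaw":0}
    - {"dp":[0,0,0],"yaw":0}
    - {"dp":[0,0,0],"yaw":0}
    - {"dp":[0,0,0],"yaw":0}
  fingers: 0.2

```text
clock: 9.3
eef_pos: [555.9, 236.0, 53.0]
tcp_rot: [-3.142, 0.0, 1.571]
contact_force: [0.4, 0.7, 1.4]
opening: 0.6
grasp_force: 0.0
```

>>> carry_out:
  targets:
    - {"dp":[0,0,-10],"yaw":0}
    - {"dp":[0,0,-30],"yaw":0}
    - {"dp":[0,0,-60],"yaw":0}
    - {"dp":[0,0,-100],"yaw":0}
    - {"dp":[0,0,-130],"yaw":0}
    - {"dp":[0,0,-140],"yaw":0}

```text
clock: 10.05
eef_pos: [557.1, 236.5, 196.4]
tcp_rot: [3.137, -0.002, 1.571]
contact_force: [0.3, -0.1, -0.1]
opening: 0.6
grasp_force: 0.0
```

```bash
python3 plan.py 390 216 193 3.1416
```

```text
t 10.05 pos [557.1 236.5 196.4] rot [ 3.1373e+00 -1.8000e-03  1.5713e+00] F [ 0.3 -0.1 -0.1] open 0.6
dp [ -20.4 -167.1    2.6] yaw deg -89.97
```

>>> carry_out:
  targets:
    - {"dp":[-1,-10,0],"yaw":-8}
    - {"dp":[-4,-30,0],"yaw":-18}
    - {"dp":[-6,-48,0],"yaw":-28}
    - {"dp":[-8,-62,0],"yaw":-38}
    - {"dp":[-11,-75,0],"yaw":-48}
    - {"dp":[-13,-88,0],"yaw":-58}
    - {"dp":[-16,-100,0],"yaw":-68}
    - {"dp":[-19,-110,0],"yaw":-78}
    - {"dp":[-20,-117,0],"yaw":-86}
    - {"dp":[-20.4,-118,0],"yaw":-90}
    - {"dp":[-20.4,-118,0],"yaw":-90}
  fingers: 0.6

```text
clock: 11.42
eef_pos: [437.5, 215.4, 192.8]
tcp_rot: [-3.141, -0.001, 3.142]
contact_force: [-0.4, 0.5, 0.1]
opening: 0.798
grasp_force: 0.0
```

```bash
python3 plan.py 440 216 40 3.1416; python3 - <<'E'
from ov import *
B=[(box(556,238,0,18,50,67),(0,0,255)),(box(588.4,197.2,-.001,40,280,32),(0,255,0)),(box(509.4,213,.146,64,120,26),(255,0,0))]
I=[r.grab_frame(n)[:,:,::-1].copy() for n in('top','scene')]
cv2.imwrite('pics/ov3.png',np.hstack([crop('top',I[0],B,(202,150,112,84)),crop('scene',I[1],B,(340,180,100,75))]))
E
```

```text
t 11.43 pos [437.5 215.4 192.8] rot [-3.1413e+00 -6.0000e-04  3.1416e+00] F [-0.4  0.5  0.1] open 0.798
dp [ -2.6   0.6 152.8] yaw deg -0.0
```

View pics/ov3.png

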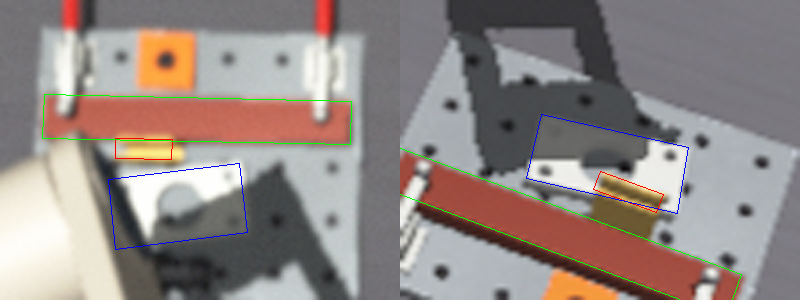

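In the top view the spacer stands upright beside the rail at crop (150,150), and the plate still matches its original outline, so it hasn't shifted. I'll lower the fingers in front of the plate.

>>> carry_out:
  targets:
    - {"dp":[-1,0,40],"yaw":0}
    - {"dp":[-1,0,85],"yaw":0}
    - {"dp":[-1,0,125],"yaw":0}
    - {"dp":[-1,0,150],"yaw":0}
    - {"dp":[-1,0,160],"yaw":0}
    - {"dp":[-1,0,166],"yaw":0}
    - {"dp":[-1,0,168],"yaw":0}
    - {"dp":[-1,0,168],"yaw":0}

```text
clock: 12.52
eef_pos: [439.4, 215.8, 25.6]
tcp_rot: [3.141, 0.001, -3.141]
contact_force: [-0.5, -0.3, 0.2]
opening: 0.8
grasp_force: 0.0
```

>>> carry_out:
  targets:
    - {"dp":[0,0,2],"yaw":0}
    - {"dp":[0,0,4],"yaw":0}
    - {"dp":[0,0,4],"yaw":0}

```text
clock: 12.9
eef_pos: [438.9, 215.5, 20.9]
tcp_rot: [-3.142, -0.0, -3.141]
contact_force: [0.2, 0.0, -0.4]
opening: 0.798
grasp_force: 0.0
```

>>> carry_out:
  targets:
    - {"dp":[0,0,1.5],"yaw":0}
    - {"dp":[0,0,3],"yaw":0}
    - {"dp":[0,0,3],"yaw":0}

```text
clock: 13.28
eef_pos: [438.9, 215.5, 17.8]
tcp_rot: [-3.141, -0.0, -3.141]
contact_force: [-0.6, 0.1, -0.2]
opening: 0.805
grasp_force: 0.0
```

>>> carry_out:
  targets:
    - {"dp":[0,0,1.5],"yaw":0}
    - {"dp":[0,0,2.5],"yaw":0}
    - {"dp":[0,0,2.5],"yaw":0}

```text
clock: 13.65
eef_pos: [438.9, 215.5, 15.4]
tcp_rot: [-3.142, -0.0, -3.141]
contact_force: [-0.0, 0.3, -0.4]
opening: 0.798
grasp_force: 0.0
```

>>> carry_out:
  targets:
    - {"dp":[0,0,1],"yaw":0}
    - {"dp":[0,0,1.5],"yaw":0}
    - {"dp":[0,0,1.5],"yaw":0}

```text
clock: 14.02
eef_pos: [438.9, 215.6, 14.0]
tcp_rot: [-3.142, -0.0, -3.141]
contact_force: [-0.0, -0.0, 0.0]
opening: 0.8
grasp_force: 0.0
```

>>> carry_out:
  targets:
    - {"dp":[-4,0,0],"yaw":0}
    - {"dp":[-8,0,0],"yaw":0}
    - {"dp":[-12,0,0],"yaw":0}
    - {"dp":[-15,0,0],"yaw":0}
    - {"dp":[-18,0,0],"yaw":0}
    - {"dp":[-20,0,0],"yaw":0}
    - {"dp":[-20,0,0],"yaw":0}

```text
clock: 14.9
eef_pos: [459.0, 215.6, 14.0]
tcp_rot: [-3.142, -0.0, -3.141]
contact_force: [-0.3, -0.3, -0.4]
opening: 0.801
grasp_force: 0.0
```

>>> carry_out:
  targets:
    - {"dp":[-1,0,0],"yaw":0}
    - {"dp":[-2,0,0],"yaw":0}
    - {"dp":[-3,0,0],"yaw":0}
    - {"dp":[-4,0,0],"yaw":0}
    - {"dp":[-5,0,0],"yaw":0}
    - {"dp":[-6,0,0],"yaw":0}
    - {"dp":[-6,0,0],"yaw":0}

```text
clock: 15.78
eef_pos: [465.0, 215.6, 13.9]
tcp_rot: [-3.142, 0.0, -3.141]
contact_force: [-3.2, 1.2, -0.2]
opening: 0.801
grasp_force: 1.3
```

>>> carry_out:
  targets:
    - {"dp":[-1,0,0],"yaw":0}
    - {"dp":[-2,0,0],"yaw":0}
    - {"dp":[-3,0,0],"yaw":0}
    - {"dp":[-4,0,0],"yaw":0}
    - {"dp":[-5,0,0],"yaw":0}
    - {"dp":[-6,0,0],"yaw":0}
    - {"dp":[-6,0,0],"yaw":0}

```text
clock: 16.65
eef_pos: [471.1, 215.6, 14.0]
tcp_rot: [3.142, 0.0, -3.141]
contact_force: [-2.0, 0.8, -0.8]
opening: 0.803
grasp_force: 1.0
```

```bash
python3 - <<'E'
from ov import *
s=r.sense();print(s['wrist_torque'])
B=[(box(588.4,197.2,-.001,40,280,32),(0,255,0))]
I=[r.grab_frame(n)[:,:,::-1].copy() for n in('top','scene')]
cv2.imwrite('pics/ov4.png',np.hstack([crop('top',I[0],B,(202,150,112,84)),crop('scene',I[1],B,(340,180,100,75))]))
E
```

```text
[0.0937021  0.38786045 0.08629954]
```

View pics/ov4.png

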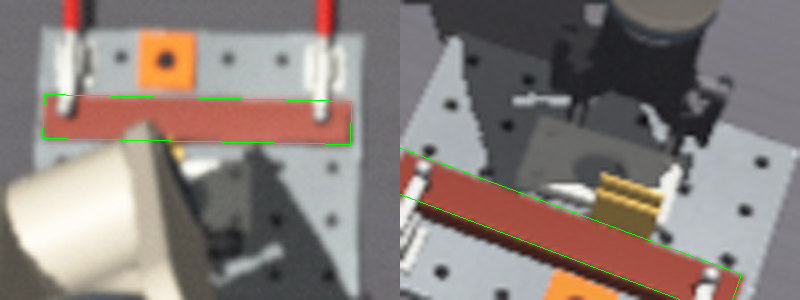

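The spacer still stands upright at crop (630,205), and the plate is turning square behind it. I'll keep pushing.

>>> carry_out:
  targets:
    - {"dp":[-1,0,0],"yaw":0}
    - {"dp":[-2,0,0],"yaw":0}
    - {"dp":[-3,0,0],"yaw":0}
    - {"dp":[-4,0,0],"yaw":0}
    - {"dp":[-4,0,0],"yaw":0}

```text
clock: 17.38
eef_pos: [474.6, 215.6, 14.0]
tcp_rot: [-3.141, -0.001, -3.141]
contact_force: [-5.7, 2.7, 1.9]
opening: 0.798
grasp_force: 2.8
```

>>> carry_out:
  targets:
    - {"dp":[-0.5,0,0],"yaw":0}
    - {"dp":[-1,0,0],"yaw":0}
    - {"dp":[-1.5,0,0],"yaw":0}
    - {"dp":[-1.5,0,0],"yaw":0}

```text
clock: 17.88
eef_pos: [474.7, 215.5, 13.9]
tcp_rot: [-3.141, -0.003, -3.141]
contact_force: [-11.2, 3.7, 5.9]
opening: 0.803
grasp_force: 5.6
```

>>> carry_out:
  targets:
    - {"dp":[-1,0,0],"yaw":0}
    - {"dp":[-2,0,0],"yaw":0}
    - {"dp":[-3,0,0],"yaw":0}
    - {"dp":[-3,0,0],"yaw":0}

```text
clock: 18.38
eef_pos: [474.9, 215.4, 13.8]
tcp_rot: [-3.14, -0.008, -3.141]
contact_force: [-22.6, 8.2, 15.8]
opening: 0.799
grasp_force: 11.3
```

```bash
python3 - <<'E'
from ov import *
s=r.sense();print(s['wrist_torque'],s['eef_pos'],s['contact_force'])
B=[(box(518.4,213,0,64,120,26),(0,0,255))]
I=[r.grab_frame(n)[:,:,::-1].copy() for n in('top','scene')]
cv2.imwrite('pics/ov5.png',np.hstack([crop('scene',I[1],B,(370,195,60,60),(600,600))]))
E
```

```text
[1.96192558 3.41226418 0.96102339] [474.89846823 215.36174194  13.7883259 ] [-22.61262332   8.21721798  15.76686675]
```

View pics/ov5.png

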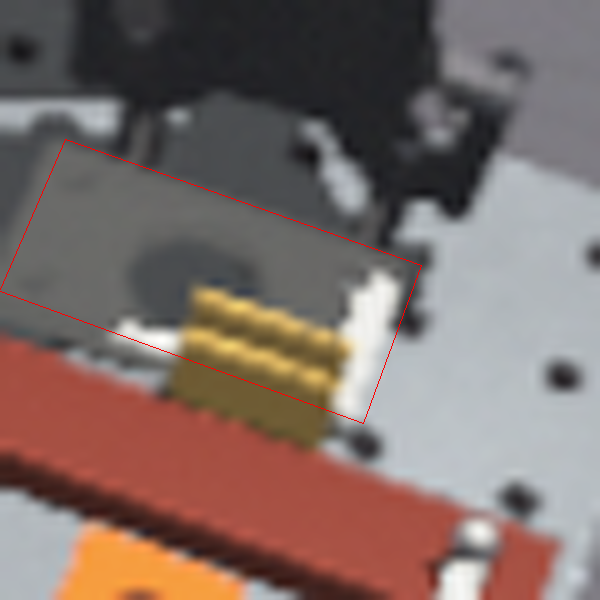

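Home distance is reached: near edge about 486, expected 486. But the wrist torque shows only the +y finger carrying load, with some downward press. I'll relieve the press and turn slightly so both fingers bear.

>>> carry_out:
  targets:
    - {"dp":[0,0,-0.5],"yaw":0}
    - {"dp":[0,0,-1],"yaw":-0.2}
    - {"dp":[0,0,-1],"yaw":-0.4}
    - {"dp":[0,0,-1],"yaw":-0.4}

```text
clock: 18.98
eef_pos: [475.1, 215.2, 14.0]
tcp_rot: [-3.14, -0.008, -3.134]
contact_force: [-17.6, 9.3, 3.8]
opening: 0.802
grasp_force: 8.9
```

```bash
python3 -c "
from h import *
s=r.sense();print(s['wrist_torque'],s['eef_pos'],s['tcp_rot'],s['contact_force'])"
```

```text
[1.55751293 2.80198222 0.72393762] [475.1361609  215.24219318  14.0489332 ] [-3.13982998 -0.00776042 -3.13363078] [-17.61028159   9.29930092   3.76917266]
```

>>> carry_out:
  targets:
    - {"dp":[0,0,0],"yaw":-0.3}
    - {"dp":[0,0,0],"yaw":-0.6}
    - {"dp":[0,0,0],"yaw":-0.9}
    - {"dp":[0,0,0],"yaw":-0.9}

```text
clock: 19.48
eef_pos: [475.3, 214.6, 14.0]
tcp_rot: [-3.139, -0.008, -3.119]
contact_force: [-16.1, 3.5, 4.6]
opening: 0.799
grasp_force: 8.0
```

```bash
python3 -c "
from h import *
s=r.sense();print(s['wrist_torque'],s['eef_pos'],s['tcp_rot'],s['contact_force'])"
```

```text
[ 7.40183142e-01  2.47681720e+00 -2.42367064e-03] [475.25960664 214.6358161   14.01805418] [-3.13949984 -0.0078867  -3.11927824] [-16.09131198   3.53283583   4.60913129]
```

```bash
python3 - <<'E'
from h import *
c=np.array([[195,290],[350,348],[185,332],[340,387],[267.5,339]])/10+[370,195]-.5
print(ray('scene',c,67).round(1))
E
```

```text
[[552.  212.7  67. ]
 [552.7 262.2  67. ]
 [567.6 214.6  67. ]
 [567.2 263.5  67. ]
 [559.8 238.3  67. ]]
```

>>> carry_out:
  targets:
    - {"dp":[5,0,0],"yaw":0}
    - {"dp":[15,0,0],"yaw":0.6}
    - {"dp":[25,0,-4],"yaw":1.3}
    - {"dp":[28,5,-14],"yaw":1.3}
    - {"dp":[28,12,-20],"yaw":1.3}
    - {"dp":[28,20,-20],"yaw":1.3}
    - {"dp":[28,20,-20],"yaw":1.3}
    - {"dp":[28,20,-20],"yaw":1.3}
  fingers: -1
  grip_force: 40

```text
clock: 20.48
eef_pos: [450.8, 234.9, 34.6]
tcp_rot: [-3.141, -0.001, -3.141]
contact_force: [-1.3, 0.3, -0.0]
opening: 0.001
grasp_force: 0.0
```

>>> carry_out:
  targets:
    - {"dp":[0,2,4],"yaw":0}
    - {"dp":[0,2,8],"yaw":0}
    - {"dp":[0,2,10],"yaw":0}
    - {"dp":[0,2,10],"yaw":0}
    - {"dp":[-5,2,10],"yaw":0}
    - {"dp":[-10,2,10],"yaw":0}
    - {"dp":[-15,2,10],"yaw":0}
    - {"dp":[-18,2,10],"yaw":0}
    - {"dp":[-20,2,10],"yaw":0}
    - {"dp":[-22,2,10],"yaw":0}
    - {"dp":[-22,2,10],"yaw":0}

```text
clock: 21.85
eef_pos: [473.1, 237.0, 25.0]
tcp_rot: [3.142, 0.0, -3.141]
contact_force: [-0.7, -0.6, 0.6]
opening: -0.001
grasp_force: 0.0
```

>>> carry_out:
  targets:
    - {"dp":[-1,0,0],"yaw":0}
    - {"dp":[-2,0,0],"yaw":0}
    - {"dp":[-3,0,0],"yaw":0}
    - {"dp":[-4,0,0],"yaw":0}
    - {"dp":[-4,0,0],"yaw":0}

```text
clock: 22.48
eef_pos: [474.7, 236.7, 24.7]
tcp_rot: [-3.141, -0.004, -3.141]
contact_force: [-9.0, 2.5, 6.8]
opening: 0.003
grasp_force: 4.6
```

>>> carry_out:
  targets:
    - {"dp":[-1,0,-0.5],"yaw":0}
    - {"dp":[-2,0,-1],"yaw":0}
    - {"dp":[-3,0,-1],"yaw":0}
    - {"dp":[-4,0,-1.5],"yaw":0}
    - {"dp":[-5,0,-1.5],"yaw":0}
    - {"dp":[-5,0,-1.5],"yaw":0}

```text
clock: 23.22
eef_pos: [475.0, 236.2, 24.9]
tcp_rot: [-3.139, -0.013, 3.141]
contact_force: [-22.9, 8.8, 5.4]
opening: -0.0
grasp_force: 11.3
```

```bash
python3 - <<'E'
from ov import *
s=r.sense();print(s['wrist_torque'],s['eef_pos'],s['tcp_rot'],s['contact_force'])
B=[(box(588.4,197.2,0,40,280,32),(0,255,0)),(box(518.4,213,0,64,120,26),(0,0,255))]
I=[r.grab_frame(n)[:,:,::-1].copy() for n in('top','scene')]
cv2.imwrite('pics/ov6.png',np.hstack([crop('top',I[0],B,(215,165,80,80),(400,400)),crop('scene',I[1],[],(360,190,70,70),(400,400))]))
E
```

```text
[1.63139993 3.7153613  0.12488707] [475.00240626 236.15386873  24.86993597] [-3.13855699 -0.0129018   3.14100419] [-22.88397216   8.82123152   5.44918968]
```

View pics/ov6.png

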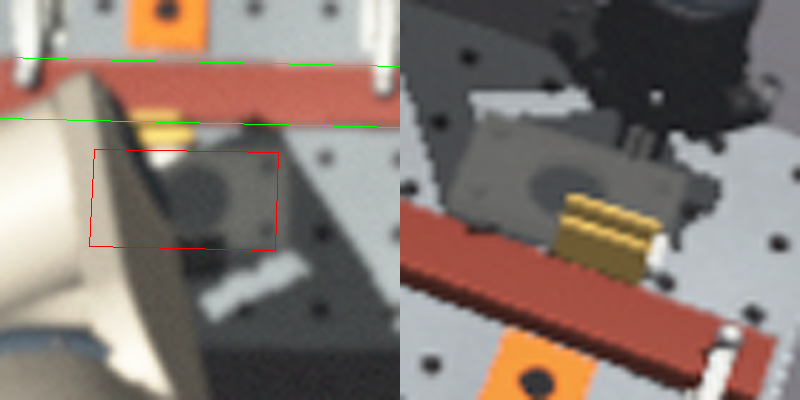

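Fy (+8.8 N) balances the squaring moment: friction of the finger on the near edge holds the plate slightly askew, because squaring needs that edge to shift to +y. I'll move the finger +y while pressing.

>>> carry_out:
  targets:
    - {"dp":[0,1,0],"yaw":0}
    - {"dp":[0,2,0],"yaw":0}
    - {"dp":[0,3,0],"yaw":0}
    - {"dp":[0,3,0],"yaw":0}

```text
clock: 23.82
eef_pos: [475.1, 237.5, 24.8]
tcp_rot: [-3.136, -0.013, -3.142]
contact_force: [-18.2, -3.1, 7.1]
opening: 0.003
grasp_force: 9.6
```

>>> carry_out:
  targets:
    - {"dp":[0,1,0],"yaw":0}
    - {"dp":[0,2,0],"yaw":0}
    - {"dp":[0,3,0],"yaw":0}
    - {"dp":[0,3,0],"yaw":0}

```text
clock: 24.32
eef_pos: [475.3, 239.5, 24.7]
tcp_rot: [-3.135, -0.013, -3.141]
contact_force: [-15.9, -8.5, 6.3]
opening: 0.0
grasp_force: 8.2
```

>>> carry_out:
  targets:
    - {"dp":[0,-0.7,0],"yaw":0}
    - {"dp":[-1,-1.3,-0.5],"yaw":0}
    - {"dp":[-2,-1.3,-1],"yaw":0}
    - {"dp":[-3,-1.3,-1],"yaw":0}
    - {"dp":[-4,-1.3,-1.5],"yaw":0}
    - {"dp":[-4,-1.3,-1.5],"yaw":0}

```text
clock: 25.08
eef_pos: [475.5, 238.8, 24.8]
tcp_rot: [-3.135, -0.02, 3.141]
contact_force: [-28.1, 4.3, 0.2]
opening: -0.002
grasp_force: 14.1
```

```bash
cat > f.py <<'E'
from h import *
s=r.sense();print(s['wrist_torque'].round(2),s['eef_pos'].round(1),s['tcp_rot'].round(4),s['contact_force'].round(1))
E
python3 f.py; python3 - <<'E'
from ov import *
I=r.grab_frame('scene'); cv2.imwrite('pics/s7.png',I[:,:,::-1]); t=r.grab_frame('top'); cv2.imwrite('pics/t7.png',t[:,:,::-1])
g=cv2.cvtColor(I,cv2.COLOR_RGB2GRAY)
# expected square plate corners in px
for n in('scene','top'):print(n,proj(n,box(518.4,213,0,64,120,26)).round(1).tolist())
for y in range(204,246,2): print(y,' '.join('%3d'%v for v in g[y,364:414:2]))
E
```

```text
[ 0.76  4.71 -0.  ] [475.5 238.8  24.8] [-3.1349 -0.0199  3.1408] [-28.1   4.3   0.2]
scene [[376.0, 208.4], [369.4, 223.6], [405.8, 236.8], [411.6, 221.0]]
top [[269.4, 214.5], [270.1, 195.0], [233.3, 194.2], [232.4, 213.8]]
204  75  75  76  77  76  76  76  78  78  77  65  39  71  73  33  35  36  37  35  36  36  33  34  37  36
206  77  75  75  75  76  75  76  76  76  77  73  54 134 165 133  34  37  37  34  36  54  52  38  35  36
208  74  75  76  75  99 175 185 180 180 180 177 180 179 179 181  49  36  37  34  34  41  54  34  35  36
210  70  45  64  77  75 125 105 117 136 117 154 181 180 115 117  96  74  64  35  30  37  35  39  36  34
212  76  49  62  75  75 101 103 101 101 104 100  88  78  75  77  76  78  70  42  54  36  35  34  32  36
214 124  74  76  75  87 105 105 103 105 105 105 104 104  99  87  76  77  61  64  63  81  35 133 121  35
216 135  75  74  75  98 105 107 106 106 107 107 107 106 107 105 105  95  77  80  67  72  54 101 178 172
218 177  75  75  78 105 106 105 105 106 108 103  99 100  98  98 102 104 105 100  96  63  66  76 155 182
220 180 127  75  95 106 106 106 107 107 10
[... 609 characters left out ...]
  91  94  93  80  82  89  92  92  91  92 103 145 185 154 167 186  79 154 190
234 103 103 103 103 104 102 103 102 102 104  99  65  88  91  92  92  92  92  92 122 217 170  80 182 192
236 103 103 103 104 103 104 104 102 103 102 102 102  97 106  83  93  93  93  92  93 187 192 191 192 190
238  65  82 107 104 104 104 104 104 103 104 104 103 103 104 102  99  83  83  91  93  94  82 173 191 193
240  46  44  48  69  98 103 104 104 104 105 104 104 104 104 103 102 102  96  99 134 160  67 161 192 194
242 178 128  58  45  44  52  76 110 105 105 105 104 105 105 104 104 104 104 104 103 106 119 164 194 195
244 187 187 186 164 122  49  43  45  66  83 107 105 105 105 106 105 104 105 104 104 103 104 102 109 141
```

```bash
cat > ang.py <<'E'
from h import *
I=r.grab_frame('scene'); g=cv2.cvtColor(I,cv2.COLOR_RGB2GRAY).astype(float); rg=I[:,:,0].astype(float)-I[:,:,2]
def cross(A,c,r0,r1,th):   # first upward crossing going down column c
    v=A[r0:r1,c]; i=np.where((v[:-1]<th)&(v[1:]>=th))[0]
    return None if len(i)==0 else r0+i[-1]+(th-v[i[-1]])/(v[i[-1]+1]-v[i[-1]])
def fit(A,cols,f,th,z,name):
    p=[(c,cross(A,c,int(f(c))-4,int(f(c))+5,th)) for c in cols]; p=np.array([q for q in p if q[1] is not None])
    P=ray('scene',p,z)[:,:2]
    for _ in range(3):
        k=np.polyfit(P[:,1],P[:,0],1); e=P[:,0]-np.polyval(k,P[:,1]); m=abs(e)<max(1,1.5*e.std()); P=P[m]
    print(name,'n',len(P),'yaw',round(-np.arctan(k[0]),4),'x at y=213:',round(np.polyval(k,213),1),'y range',P[:,1].min().round(),P[:,1].max().round(),'res',e.std().round(2))
fit(g,range(386,408),lambda c:212+(c-386)*.36,90,26,'plate near edge')
fit(rg,range(345,425),lambda c:(lambda q:q)(proj_row(c)) if 0 else 224+(c-362)*.366,50,32,'rail near edge')
E
python3 ang.py
```

```text
plate near edge n 21 yaw -0.011 x at y=213: 487.1 y range 187.0 258.0 res 0.36
rail near edge n 51 yaw -0.0022 x at y=213: 570.3 y range 77.0 335.0 res 0.44
```

>>> carry_out:
  targets:
    - {"dp":[-1,0.3,-0.2],"yaw":0}
    - {"dp":[-1.5,0.5,-0.2],"yaw":0}
    - {"dp":[-1.5,0.5,-0.2],"yaw":0}
    - {"dp":[-1.5,0.5,-0.2],"yaw":0}
    - {"dp":[-1.5,0.5,-0.2],"yaw":0}
    - {"dp":[-1.5,0.5,-0.2],"yaw":0}
    - {"dp":[-1.5,0.5,-0.2],"yaw":0}
    - {"dp":[-1.5,0.5,-0.2],"yaw":0}

```text
clock: 26.22
eef_pos: [475.5, 238.8, 24.8]
tcp_rot: [-3.134, -0.023, 3.141]
contact_force: [-32.5, 4.7, 3.7]
opening: 0.001
grasp_force: 16.3
```

```bash
python3 f.py; for i in 1 2 3; do python3 ang.py; done; python3 f.py
```

```text
[ 0.67  5.4  -0.01] [475.5 238.8  24.8] [-3.1338 -0.0226  3.1408] [-32.5   4.7   3.7]
plate near edge n 21 yaw -0.0128 x at y=213: 487.1 y range 187.0 258.0 res 0.43
rail near edge n 49 yaw -0.0021 x at y=213: 570.2 y range 77.0 335.0 res 0.43
plate near edge n 20 yaw -0.0084 x at y=213: 487.1 y range 187.0 258.0 res 0.37
rail near edge n 50 yaw -0.0022 x at y=213: 570.3 y range 77.0 335.0 res 0.42
plate near edge n 21 yaw -0.0108 x at y=213: 487.1 y range 187.0 258.0 res 0.4
rail near edge n 50 yaw -0.0021 x at y=213: 570.2 y range 77.0 335.0 res 0.43
[ 0.66  5.4  -0.05] [475.5 238.9  24.9] [-3.1338 -0.0225  3.1407] [-32.2   3.5   4.2]
```

```bash
python3 -c "
from rig import r
print(r.sign_off())"
```

```text
the job is handed in; nothing more can be done
None
```

The job is handed in at about 26.5 s: the spacer stands between rail and plate, and the arm is still pressing the plate home with about 32 N. My last camera check put the plate about 0.01 rad off the rail, within about twice the measuring error, and the push should keep it seated flush.

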